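# Pack the flux-pot rack

## Robot

A 7-joint arm with a two-finger parallel gripper is mounted at the origin on a cart in front of the work surface, level with it; the furniture and walls round the work are solid. World frame = base frame: x ahead of the robot, y to its left, z up, the work surface at z = 0. Lengths are in m, angles in rad, forces in N, time in s.
With the tool pointing down it reaches from about 0.375 to 0.925 m from the base axis. Payload 3.1 kg.
Tool frame: the origin (TCP) lies between the finger pads; the fingertips stand 19 mm ahead of it and the grasp point (between the pads) is the TCP; z points along the fingers, y is the line along which they close (so a half turn about z gives the same grasp; the last joint's range is limited). The gripper opens to 85 mm and grips with 20 to 120 N. Pads are 22 mm wide; open, the fingers measure 114 mm over their backs; the gripper's body (76 mm by 85 mm) begins 54 mm behind the grasp point. The pads swing forward as they close: fully open they stand 13 mm farther back than shut.
Start: joints at [-1.362, 0.383, 0.044, 1.598, -0.018, 1.161, -0.05], TCP at [0.196, 0.62, 0.25] pointing down, gripper open.
Joint ranges: [-2.61, 2.61], [-0.41, 2.15], [-1.48, 1.57], [0, 2.5], [-1.57, 4.71], [0.05, 1.97], [-2.85, 2.85]. Speed limits (rad/s): [2.79, 2.79, 3.14, 3.14, 3.14, 3.14, 3.14].

## Interface

Orientations are given as a unit quaternion [x, y, z, w].
In Python, from bench import move_ptp, movel, move_j, move_gripper, pause, inverse_kinematics, read_camera, camera_params, MotionError, sign_off, look_for, tip_of, read_time_s, read_qpos, read_joint_vel, read_effort, read_eef_pos, read_tcp_rot, read_ft_force, read_ft_torque, read_finger_gap, read_grasp_force gives the robot as it stands. Calls block until the motion is done:
- move_ptp(position, orientation): joint-space move of the TCP to a pose.
- movel(position, orientation=None, speed=0.15): straight line of the TCP; orientation=None keeps the orientation; speed is the mean speed in m/s.
- move_j(angles): joint-space move.
- move_gripper(opening, effort=None): finger opening in m; effort is the grip in N (None keeps the last); returns when the fingers have stopped.
- pause(seconds).
- inverse_kinematics(position, orientation): joint angles nearest the present ones, or None.
- read_camera(name): name is "scene" or "top" or "wrist"; returns the picture (480x640x3 uint8, red, green, blue); there is no depth.
- camera_params(name): a dict with "K" (3x3 intrinsics, pixels), "camera_from_world" (4x4, takes a point from world to camera coordinates). Camera axes: x right, y down, z forward; pixel columns grow to the right and rows downward; lengths in m; the calibration is good to about 2 mm. A picture is of the moment at which its call begins: read the wrist's pose just before it. camera_params takes no time and is no camera call; for the wrist camera it gives the pose at the moment of the call.
A pose or a line that the arm cannot do raises MotionError and nothing moves.
- sign_off(): hands the job in; it is judged then, once.
Trained networks look in the newest picture that a camera, given by its name, has taken for a name from the list of things; names that differ only in an ending like _2 or _b are one class to them, and where a whole thing is asked for, a point or a joint stands for the part that bears it (a point fixed in the world has none). Each returns a list of dicts, best first, with "confidence" (0 to 1); they miss things now and then, are a little off and sometimes report something else, mostly with a low value. They report only what shows in the picture. A call takes as long as a camera call. They do not tell look-alikes from the thing itself.
- look_for(camera, name): "at" ([column, row] in pixels, amid what is visible of it).
- tip_of(camera, name): "at" ([column, row] in pixels: a listed point, or the origin of a listed thing).
Readings, each from a call of its own:
- read_time_s(): time.
- read_qpos(): joint angles.
- read_joint_vel(): joint speeds.
- read_effort(): joint torques, N m.
- read_eef_pos(): TCP position.
- read_tcp_rot(): TCP orientation.
- read_ft_force(): force on the tool from outside, world axes, zero at the start.
- read_ft_torque(): the same for the moment, N m.
- read_finger_gap(): finger opening in m.
- read_grasp_force(): force on a finger pad.
Only numpy, scipy, OpenCV 4.12 (cv2) and the standard library are available. Lean on these libraries where they do the work, as an engineer would, in place of code of your own. Each camera call takes 0.05 s, during which the arm holds its last target. There are 200 camera calls.

## Task

Pack the flux pots into the rack for storage: lift the blue cover off its pins and put it down clear of the rack, then press the button on the red sleeve, slide the stop and let the button pop out again in the hole whose yellow pips (two, three or four) match the number of pots. Push the pots one after another through the open mouth into single file between the guide rails, upright and close together, from the stop right up to the mouth, and finally seat the blue cover back flat on its pins. Leave the wooden block, the glue bottle and the little clear box where they are.

Things in the scene. Friction and masses are not known exactly. Their poses are not given: they have to be found in the camera images.
- rack: fixed rack: a lane between two guide rails, whose floor is the bench itself (z = 0). Origin: at bench level on the lane's centre line; z up, +y out of the lane's mouth (pots go in toward -y). Grey feet, 6 mm high, lie outside the rails (x -55 to -29 and 29 to 122, y -155 to 100 mm). Beyond +x a square bar, 16 mm thick, runs along y at x = 92, z = 50 mm between end blocks 60 mm high at y = -148 and 93 mm
- mouth (a point): centre of the lane's open mouth, at bench level (rack 0, 85, 0 mm); axes as the rack's. The aluminium rails run from here to rack y = -155 mm; inner faces at x = +-29, outer at +-37 mm, 36 mm high; short flared lips stand before the mouth as far as rack y = 101 mm; before that the bench is clear
- seat (a point): where the seated cover's origin lies: middle of the four post tops (rack 0, 61, 53 mm); axes as the rack's. Posts 10 mm thick stand on the rails at x = +-33, y = +-19 mm from here, tops at this height; those at (-33, 19) and (33, -19) carry tapered pins 7 mm thick that rise 14 mm more
- stop (a joint): slide of the red stop on the bar, in m: 0 in the first hole (one pip, parked, blocking the lane), growing toward rack -y. Holes at 0, 0.055, 0.110, 0.165 (1 to 4 yellow pips on the grey foot, in line with the stop's face) leave room for 1 to 4 pots. Friction about 1 N. Locked by the button's catch with 2 mm of play; released within some 2 mm of a hole the button centres itself and pops out
- stop_button (a joint): black sprung button on the near (rack -x) side of the red sleeve, in m: 0 popped out (locked), 0.006 fully pressed (slides freely; needs more than 0.005). Pushed toward rack +x; 3 N at first, 8 N fully down. Released between holes it stays about 0.004 in until it meets a hole, where it pops out and locks
- stop_grip (a point): middle of the sleeve at the button, on the bar's axis (50 mm high): pinch here from above, across rack x, to press the button. Sleeve 30 mm wide, 30 high, 60 long (rack y, from -38 to +22 mm of this point). Button 16 mm thick, 9 mm proud of the -x side: 39 mm over both, 33 pressed. The stop's arm crosses the rail at y -38 to -30 mm from here, 42 to 52 mm high. At joint 0 at rack (92, 60)
- stop_face (a point): middle of the stop plate's face toward the mouth, on the lane's centre line (plate 50 mm wide, z 4 to 52 mm); axes as the rack's. At joint 0 it lies at rack y = 30 mm
- cover: loose blue plate 88 x 110 x 4 mm, 0.25 kg, with a black rib along its long (own y) axis in the middle, 16 mm wide, 60 mm long, rising from 4 to 38 mm above its underside, to be gripped across own x. Origin: middle of its underside, z up. Two 12 mm holes at own (-33, +19) and (+33, -19) mm fit over the pins; a half turn makes no difference. At the start it sits on its pins
- pot_1: white flux pot with a green lid (fixed), 52 mm across, 48 mm high, about 0.11 kg; origin: middle of its underside, z up. Two to four of the four pots are present, standing on the bench left of and before the rack
- pot_2: pot like pot_1
- pot_3: pot like pot_1
- pot_4: pot like pot_1
- glue: bystander: small glue bottle 27 mm thick, 59 mm high, leave alone; origin: middle of its underside
- drill_box: bystander: clear small box 38 x 55 x 17 mm, leave alone; origin: middle of its underside
- wood_block: bystander: small brown wooden block 36 x 50 x 16 mm, leave alone; origin: middle of its underside
Not all that is in view belongs to the job. Of the things that look like the cover, the larger one is meant.

How it is judged:
By the outcome, as a careful person would: the job done as asked, in the order asked, and still so for the second after the job is handed in, with the robot touching nothing.
Of pot_1, pot_2, pot_3, pot_4 only 2 to 4 are there at a start; the rules pass over those that are not, and their reading is None.
At some moment in a run one of pot_1, pot_2, pot_3, pot_4 may be knocked a few centimetres aside while the robot is not near it.
Once in a run the grip may slacken for a moment while it holds something.
It also fails if it takes over 210 s, if anything falls off the work surface, if the arm or the gripper's body presses on something with over 40 N, if the wrist force passes 120 N, or if a joint passes its speed limit or range.

## Working session

There is one attempt and no reset: what is moved stays moved. The work goes in short steps, each a Python script; the robot and the scene stay as the last script left them, time stands still between calls to the robot, and variables do not carry over. Pictures are saved under pics/ and viewed, at most 14 in all, crops included, and the job is handed in when it is done.

```bash
ls; mkdir -p pics; python3 - <<'E'
from bench import *
import cv2,numpy as np
print(read_time_s(),read_eef_pos(),read_tcp_rot(),read_finger_gap())
for c in("scene","top"):
    im=read_camera(c); cv2.imwrite(f"pics/{c}0.png",im[:,:,::-1])
    p=camera_params(c); print(c,p["K"],p["camera_from_world"])
    for n in("pot_1","cover","stop","stop_button","glue","drill_box","wood_block","rack"):
        print(n,[(np.round(d["at"]).tolist(),round(d["confidence"],2)) for d in look_for(c,n)])
    for n in("mouth","seat","stop_grip","stop_face","cover","pot_1","rack"):
        print("tip",n,[(np.round(d["at"],1).tolist(),round(d["confidence"],2)) for d in tip_of(c,n)])
E
```

```text
pics
0.0 [0.19602794 0.61878264 0.24886984] [ 1.52747691e-01  9.88264326e-01 -1.32198342e-03 -1.28245877e-04] 0.08569264172652749
scene [[616.73513522   0.         323.72700421]
 [  0.         616.73513522 248.4310653 ]
 [  0.           0.           1.        ]] [[-0.68118795 -0.73184632  0.01959465  0.55155367]
 [-0.48362769  0.42973517 -0.76251685  0.17133063]
 [ 0.54962464 -0.5288938  -0.64667156  1.29491521]
 [ 0.          0.          0.          1.        ]]
pot_1 [([405.0, 244.0], 0.63), ([334.0, 281.0], 0.59)]
cover [([352.0, 219.0], 0.96), ([289.0, 365.0], 0.9)]
stop []
stop_button []
glue []
drill_box [([230.0, 274.0], 0.8)]
wood_block [([266.0, 247.0], 0.74)]
rack [([376.0, 206.0], 0.64)]
tip mouth [([342.0, 240.2], 0.63), ([229.7, 274.0], 0.52)]
tip seat [([353.0, 220.0], 0.9)]
tip stop_grip []
tip stop_face []
tip cover [([349.5, 217.9], 0.86), ([290.9, 364.3], 0.8)]
tip pot_1 [([329.5, 297.2], 0.74), ([405.8, 253.2], 0.65)]
tip rack [([364.0, 227.9], 0.8)]
top [[457.174463     0.         319.04176957]
 [  0.         457.174463   240.05391936]
 [  0.           0.         
[... 175 characters left out ...]
        0.          0.          1.        ]]
pot_1 [([302.0, 298.0], 0.8), ([422.0, 302.0], 0.78)]
cover [([395.0, 232.0], 0.78), ([202.0, 349.0], 0.57), ([294.0, 190.0], 0.31)]
stop [([395.0, 183.0], 0.8)]
stop_button [([388.0, 194.0], 0.55), ([294.0, 191.0], 0.3)]
glue [([395.0, 185.0], 0.56), ([360.0, 155.0], 0.52)]
drill_box [([224.0, 195.0], 0.41)]
wood_block [([293.0, 190.0], 0.96), ([442.0, 198.0], 0.59)]
rack []
tip mouth []
tip seat [([304.1, 298.0], 0.64)]
tip stop_grip [([387.0, 184.6], 0.79)]
tip stop_face []
tip cover [([200.5, 347.9], 0.9), ([360.4, 156.4], 0.68), ([394.6, 233.0], 0.64)]
tip pot_1 [([303.4, 297.1], 0.86), ([418.2, 301.4], 0.6)]
tip rack [([302.9, 295.5], 0.31)]
```

View pics/scene0.png

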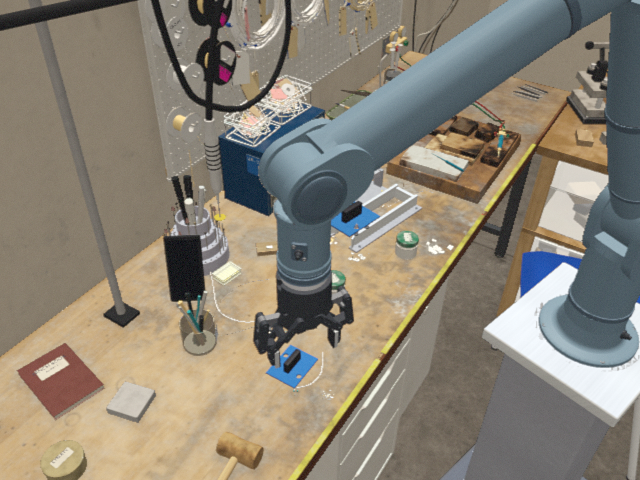

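View pics/top0.png

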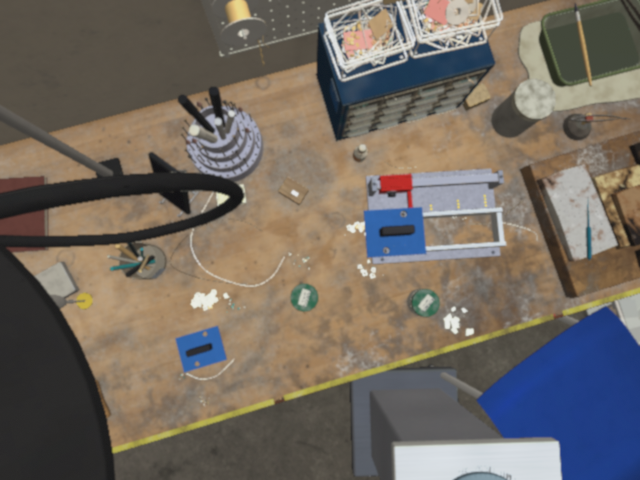

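The scene shows a rack with its blue cover at top (395,232) and the red stop at (395,183). Two pots are visible, at top (303,297) and (424,302). The smaller blue decoy is at (202,349), and the wood block at (293,190), the clear box near (230,192) and the glue at (360,153) are bystanders. Next I'll look from above the rack with the wrist camera.

```bash
cat > h.py <<'E'
from bench import *
import numpy as np, cv2
from math import *
def q(a):  # tool down, closing line (tool y) at world angle a
    f=(a+pi/2)/2; return [cos(f),sin(f),0,0]
def yaw():  # angle of tool y
    x,y,_,_=read_tcp_rot(); return 2*atan2(y,x)-pi/2
def toplane(px,z,p):
    M=np.array(p["camera_from_world"]); d=np.linalg.inv(p["K"])@[px[0],px[1],1]
    d=M[:3,:3].T@d; c=-M[:3,:3].T@M[:3,3]; return (c+d*(z-c[2])/d[2])
def ray(px,p):
    M=np.array(p["camera_from_world"]); d=M[:3,:3].T@(np.linalg.inv(p["K"])@[px[0],px[1],1])
    return -M[:3,:3].T@M[:3,3], d/np.linalg.norm(d)
def tri(obs):
    A=np.zeros((3,3));b=np.zeros(3)
    for px,p in obs:
        c,d=ray(px,p);P=np.eye(3)-np.outer(d,d);A+=P;b+=P@c
    return np.linalg.solve(A,b)
def proj(X,p):
    v=np.array(p["camera_from_world"])@[*X,1]; v=np.array(p["K"])@v[:3]; return v[:2]/v[2]
def shot(c,name=None):
    p=camera_params(c); im=read_camera(c)
    if name: cv2.imwrite(f"pics/{name}.png",im[:,:,::-1])
    return im,p
def blobs(im,lo,hi,amin=60):
    m=cv2.inRange(cv2.cvtColor(im,cv2.COLOR_RGB2HSV),lo,hi)
    cs,_=cv2.findContours(m,cv2.RETR_EXTERNAL,cv2.CHAIN_APPROX_NONE)
    return sorted([c for c in cs if cv2.contourArea(c)>amin],key=cv2.contourArea,reverse=True)
GREEN=((60,70,25),(95,255,200)); BLUE=((98,120,60),(118,255,255)); RED=((0,150,90),(8,255,255))
E
python3 - <<'E'
from h import *
p=camera_params("top");s=camera_params("scene")
for n,a,b,z in(("potA",(303,297),(334,281),.048),("potB",(424,302),(406,244),.048),("cover",(395,232),(352,219),.057)):
    print(n,toplane(a,z,p).round(3),toplane(b,z,s).round(3),tri([(a,p),(b,s)]).round(3))
im=cv2.cvtColor(cv2.imread("pics/top0.png"),cv2.COLOR_BGR2RGB)
for c in blobs(im,*BLUE)[:5]:
    r=cv2.minAreaRect(c); print("blue",r,toplane(r[0],.057,p).round(3))
    if 350<r[0][0]<450:
        w=[toplane(x,.057,p)[:2].round(3).tolist() for x in cv2.boxPoints(r)];print(w)
for c in blobs(im,*GREEN)[:5]: print("green",cv2.minAreaRect(c))
c=toplane((395,232),.057,p)
move_ptp([c[0]-.03,c[1],.36],q(0))
print(read_time_s())
im,w=shot("wrist","w1"); t,_=shot("top","top1")
M=w["camera_from_world"];print("cam",(-M[:3,:3].T@M[:3,3]).round(3),M[:3,:3].round(2))
for n in("mouth","seat","stop_grip","cover","stop_face"): print(n,[(np.round(d["at"],1).tolist(),round(d["confidence"],2)) for d in tip_of("wrist",n)])
E
```

```text
potA [0.436 0.326 0.048] [0.426 0.328 0.048] [0.434 0.324 0.039]
potB [0.422 0.102 0.048] [0.405 0.118 0.048] [0.421 0.096 0.025]
cover [0.553 0.152 0.057] [0.547 0.154 0.057] [0.552 0.15  0.052]
blue ((587.96240234375, 414.49420166015625), (164.3990936279297, 163.32388305664062), 53.746158599853516) [ 0.215 -0.185  0.057]
blue ((421.5, 68.5), (26.837970733642578, 141.90797424316406), 74.74488067626953) [0.87  0.089 0.057]
[[0.86, 0.229], [0.933, -0.042], [0.88, -0.052], [0.808, 0.217]]
blue ((394.6857604980469, 231.7434539794922), (45.906578063964844, 58.05207824707031), 86.34777069091797) [0.553 0.153 0.057]
[[0.594, 0.208], [0.599, 0.099], [0.513, 0.098], [0.508, 0.206]]
blue ((200.60655212402344, 348.672119140625), (33.94855880737305, 43.962669372558594), 73.49563598632812) [0.349 0.511 0.057]
blue ((342.7924499511719, 84.7735595703125), (35.71373748779297, 12.911890983581543), 74.05460357666016) [0.839 0.242 0.057]
green ((417.3846435546875, 302.5769348144531), (11.570852279663086, 21.376659393310547), 11.309932708740234)
green ((296.0, 299.0), (20.0, 8.0), 90.0)
green ((125.00000762939453, 266.0), (3.9223227500915527, 28.63295555114746), 78.69007110595703)
green ((433.25, 308.2500305175781), (7.77817440032959, 16.970561981201172), 45.0)
green ((312.924560546875, 298.7641296386719), (7.1427483558654785, 17.44478988647461), 15.945395469665527)
3.6833
cam [0.522 0.226 0.483] [[ 1.    0.   -0.  ]
 [ 0.   -0.96  0.28]
 [ 0.   -0.28 -0.96]]
mouth [([242.0, 22.4], 0.33)]
seat []
stop_grip [([444.9, 189.3], 0.75)]
cover [([354.9, 194.5], 0.92)]
stop_face []
```

View pics/w1.png

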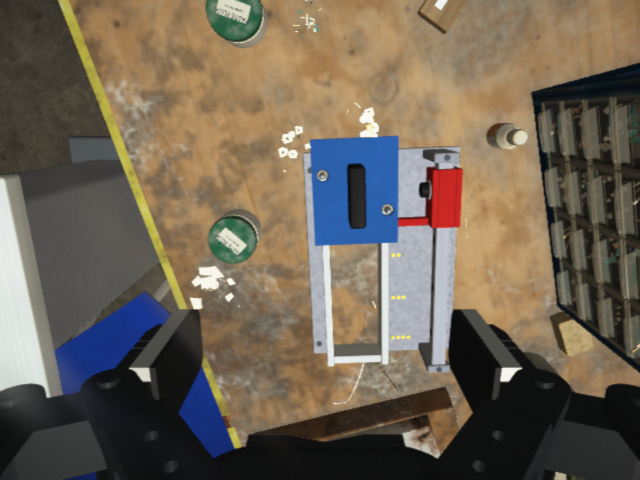

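View pics/top1.png

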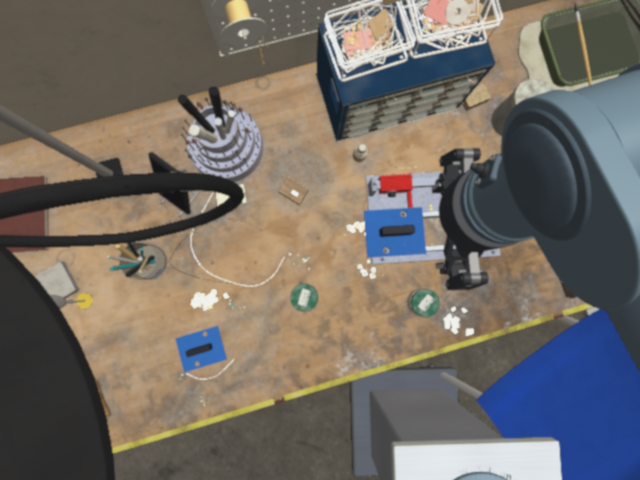

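The wrist view shows the cover (355,190) with its rib at (357,196), the red sleeve (445,197) with the button at (425,190), and pips 2/3/4 at (396,255), (398,297) and (402,338). The pots are at (234,240) and (233,15). No other pots are in any view, so the count is two and the target is the two-pip hole (0.055). Next I'll lift the cover.

```bash
python3 - <<'E'
from h import *
im,w=shot("wrist")
def rect(c,z):
    pts=np.array([toplane(x,z,w)[:2] for x in c[:,0].astype(float)],np.float32)
    (cx,cy),(a,b),th=cv2.minAreaRect(pts); 
    return (round(cx,4),round(cy,4)),(round(a,3),round(b,3)),round(th,2)
b=[c for c in blobs(im,*BLUE,amin=2000) if cv2.boundingRect(c)[0]>280 and cv2.boundingRect(c)[0]<420 and cv2.boundingRect(c)[1]<240][0]
print("cover",rect(b,.057))
x,y,ww,hh=cv2.boundingRect(b)
g=cv2.cvtColor(im,cv2.COLOR_RGB2GRAY)[y:y+hh,x:x+ww]; m=(g<45).astype(np.uint8)
cs,_=cv2.findContours(m,cv2.RETR_EXTERNAL,cv2.CHAIN_APPROX_NONE); c=max(cs,key=cv2.contourArea)+[[x,y]]
print("rib top",rect(c,.091),cv2.boundingRect(c))
cv2.imwrite("pics/x.png",im[:,:,::-1])
r=blobs(im,*RED,amin=300)
for k in r: print("red",rect(k,.065),cv2.boundingRect(k))
# pips
m=blobs(im,(20,120,150),(35,255,255),amin=2)
for k in m:
    bx=cv2.boundingRect(k)
    if 385<bx[0]<420 and 240<bx[1]<350: print("pip",bx,toplane((bx[0]+bx[2]/2-.5,bx[1]+bx[3]/2-.5),.006,w).round(4))
E
```

```text
cover ((0.5523, 0.1535), (0.088, 0.11), 2.52)
rib top ((0.5515, 0.1555), (0.016, 0.062), 2.62) (346, 161, 19, 66)
red ((0.6443, 0.1491), (0.03, 0.06), 2.56) (430, 166, 32, 60)
pip (397, 252, 3, 3) [0.6101 0.0695 0.006 ]
pip (391, 252, 3, 3) [0.6029 0.0695 0.006 ]
pip (402, 294, 3, 3) [0.619 0.015 0.006]
pip (407, 334, 3, 3) [ 0.6282 -0.0401  0.006 ]
```

```bash
cat >> h.py <<'E'
TH=radians(2.55); SEAT=np.array([.552,.1538]); 
ORG=SEAT-.061*np.array([-sin(TH),cos(TH)])
def R(x,y,o=None):  # rack mm -> world xy
    o=ORG if o is None else o
    return o+np.array([x*cos(TH)-y*sin(TH),x*sin(TH)+y*cos(TH)])/1000
def at(xy,z): return [float(xy[0]),float(xy[1]),z]
E
python3 - <<'E'
from h import *
rib=np.array([.5518,.1542])
move_ptp(at(rib,.16),q(TH)); move_gripper(.05)
movel(at(rib,.081)); print(read_eef_pos().round(4),read_ft_force().round(1))
move_gripper(0,60); print(read_finger_gap(),read_grasp_force())
movel(at(rib,.085),speed=.03); print(read_ft_force().round(1))
movel(at(rib,.125),speed=.06); print(read_finger_gap(),read_ft_force().round(1),read_eef_pos().round(4))
movel(at([.43,.213],.125)); print(read_finger_gap())
movel(at([.43,.213],.06),speed=.1)
movel(at([.43,.213],.0285),speed=.03); print(read_ft_force().round(1),read_finger_gap(),read_time_s())
im,p=shot("scene","s2")
E
```

```text
[0.5524 0.1541 0.0814] [-0.8  0.3  0.5]
0.01488540954056244 59.49406564235687
[ 0.4  1.2 -2.4]
0.015021312012658215 [ 0.4 -0.3 -2.6] [0.5515 0.1543 0.1249]
0.015046956092749869
[-4.4 -2.2  9.1] 0.014963986599605995 10.575
```

```bash
python3 - <<'E'
from h import *
print(read_eef_pos().round(4))
move_gripper(.05); print(read_ft_force().round(1))
movel(at([.43,.213],.13))
move_ptp(at(R(20,30),.34),q(TH)); move_gripper(.085)
im,w=shot("wrist","w3")
for n in("seat","mouth","stop_grip","stop_button","stop_face"): print(n,[(np.round(d["at"],1).tolist(),round(d["confidence"],2)) for d in tip_of("wrist",n)])
for nm,x,y,z in(("seat",0,61,.053),("pin1",-33,80,.067),("pin2",33,42,.067),("mouth",0,85,0),("grip",92,60,.05),("face",0,30,.03)): print(nm,proj([*R(x,y),z],w).round(1))
for c in blobs(im,*BLUE,amin=2000):
    pts=np.array([toplane(x,.004,w)[:2] for x in c[:,0].astype(float)],np.float32); print("blue",cv2.minAreaRect(pts))
print(read_time_s())
E
```

```text
[0.4297 0.2128 0.0293]
[ 0.8  0.3 -0.5]
seat []
mouth []
stop_grip [([401.4, 163.3], 0.94)]Traceback (most recent call last):
  File "<stdin>", line 7, in <module>
ValueError: it knows: cover, drill_box, glue, mouth, pot, rack, seat, stop_face, stop_grip, wood_block
```

View pics/w3.png

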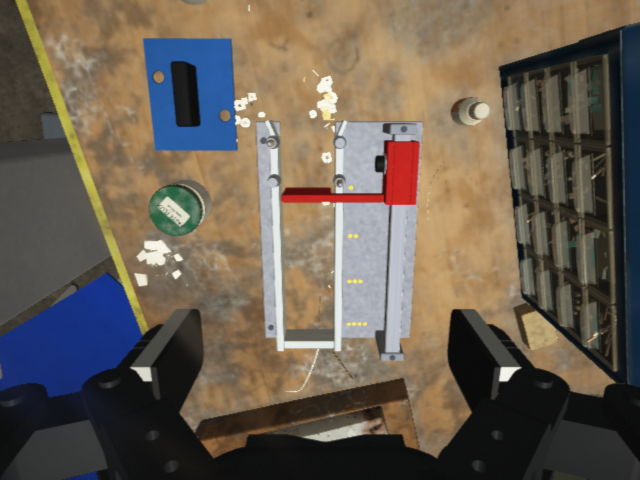

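The cover lies flat at (190,95). The lane is open to the posts at (271,141), (339,141), (274,181) and (340,181), the stop's button is at (380,163), and its plate at (305,194) is at the one-pip mark. I'll check the fit and then work the stop.

```bash
python3 - <<'E'
from h import *
w=camera_params("wrist")
for nm,x,y,z in(("pin1",-33,80,.067),("post",33,80,.053),("post",-33,42,.053),("pin2",33,42,.067),("butt",72,60,.05),("sleeve far top",77,82,.065),("railend L",-33,-155,.036),("railend R",33,-155,.036)): print(nm,proj([*R(x,y),z],w).round(1))
print(toplane((401.4,163.3),.05,w),R(92,60))
im,_=shot("wrist")
for c in blobs(im,*RED,amin=600):
    pts=np.array([toplane(x,.065,w)[:2] for x in c[:,0].astype(float) if x[0]>383],np.float32); print("red",cv2.minAreaRect(pts),R(92,52))
for c in blobs(im,*BLUE,amin=2000):
    if cv2.boundingRect(c)[1]<100:
        pts=np.array([toplane(x,.004,w)[:2] for x in c[:,0].astype(float)],np.float32); print("blue",cv2.minAreaRect(pts))
E
```

```text
pin1 [267.7 142.8]
post [338.6 142. ]
post [271.  181.8]
pin2 [338.7 183.8]
butt [378.3 162.8]
sleeve far top [386.5 140.4]
railend L [279.1 350.5]
railend R [336.4 350.5]
[0.64657931 0.15653954 0.05      ] [0.64395339 0.15689418]
red ((0.6441562175750732, 0.14870846271514893), (0.029604285955429077, 0.05936315655708313), 2.5182480812072754) [0.64430932 0.1489021 ]Traceback (most recent call last):
  File "<stdin>", line 7, in <module>
cv2.error: OpenCV(4.12.0) /io/opencv/modules/imgproc/src/convhull.cpp:143: error: (-215:Assertion failed) total >= 0 && (depth == CV_32F || depth == CV_32S) in function 'convexHull'
```

```bash
python3 - <<'E'
import cv2
im=cv2.imread("pics/w3.png")[110:220,240:440]
cv2.imwrite("pics/c3.png",cv2.resize(im,(800,440),interpolation=cv2.INTER_CUBIC))
E
```

```text
(no output)
```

View pics/c3.png

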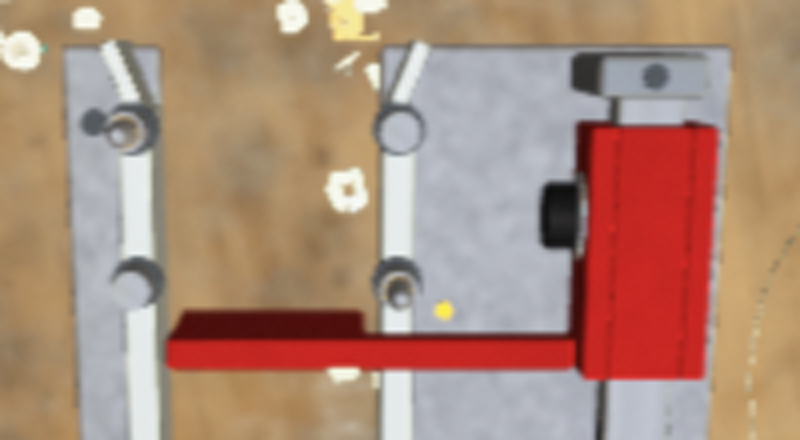

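```bash
python3 - <<'E'
from h import *
g=R(90.5,60)
move_ptp(at(g,.13),q(TH)); move_gripper(.06,25)
movel(at(g,.05),speed=.1); print(read_ft_force().round(1),read_eef_pos().round(4),g)
move_gripper(0,25); print(read_finger_gap(),read_grasp_force(),read_ft_force().round(1))
g2=R(90.5,5)
movel(at(g2,.05),speed=.05); print(read_finger_gap(),read_ft_force().round(1),read_eef_pos().round(4),g2)
E
```

```text
[-0.5 -0.7  0.6] [0.6432 0.1568 0.0506] [0.64245488 0.15682744]
0.03224624664693228 31.633368730545044 [-0.3 -0.6  4.5]
0.032238210333505275 [-1.1 -0.5  4.9] [0.6457 0.1017 0.0512] [0.64490189 0.10188191]
```

```bash
python3 - <<'E'
from h import *
move_gripper(.06); pause(.2)
movel(at(R(90.5,5),.13)); move_ptp(at(R(40,10),.30),q(TH)); move_gripper(.085)
im,w=shot("wrist","w4")
for c in blobs(im,*RED,amin=600):
    b=cv2.boundingRect(c);pts=np.array([toplane(x,.065,w)[:2] for x in c[:,0].astype(float)],np.float32)
    d=np.array([[cos(TH),sin(TH)],[-sin(TH),cos(TH)]])@(pts-ORG).T*1000
    m=d[0]>80; print("red rack x,y range",d[0][m].min(),d[0][m].max(),d[1][m].min(),d[1][m].max(), "expect y -33..27")
t,p=shot("top","top4"); print([(np.round(d["at"]).tolist(),round(d["confidence"],2)) for d in look_for("top","pot")])
print(read_time_s())
cv2.imwrite("pics/c4.png",np.hstack([im[80:330,220:480,::-1],t[150:400,180:500,::-1]]))
E
```

```text
red rack x,y range 80.32340187523664 106.70797006893544 -32.78923888806998 26.516071442277568 expect y -33..27
[([423.0, 302.0], 0.96), ([303.0, 296.0], 0.73)]
19.975
```

View pics/c4.png

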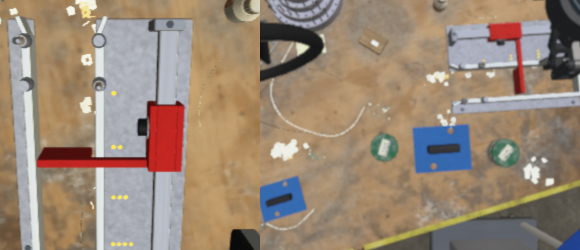

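The stop stands at the two-pip mark (sleeve y -33…27 as expected), and both pots are undisturbed at top (303,296) and (423,302). Next is the first pot.

```bash
cat >> h.py <<'E'
def potpos(near):
    im,w=shot("wrist"); best=None
    for d in look_for("wrist","pot"):
        P=toplane(d["at"],.042,w)[:2]; e=np.hypot(*(P-near))
        if best is None or e<best[0]: best=(e,P,d["at"])
    if best is None: return None
    c=np.round(best[2]).astype(int); x0,y0=np.maximum(c-60,0)
    sub=im[y0:c[1]+60,x0:c[0]+60]
    k=[a for a in blobs(sub,(55,80,25),(100,255,200),200)]
    if k:
        (u,v),r=cv2.minEnclosingCircle(np.vstack(k)); 
        print("blob r",r, "net",best[1].round(4)); return toplane((u+x0,v+y0),.048,w)[:2]
    return best[1]
def pick(near,look_z=.26):
    near=np.array(near)
    move_ptp(at(near-[0,.02],look_z),q(TH)); move_gripper(.085,60)
    P=potpos(near); print("pot",P)
    if P is None or np.hypot(*(P-near))>.08: return None
    move_ptp(at(P,.13),q(TH)); movel(at(P,.034),speed=.1)
    print("ft",read_ft_force().round(1)); move_gripper(0,60)
    print("gap",read_finger_gap(),read_grasp_force()); movel(at(P,.11),speed=.1); print("gap",read_finger_gap())
    return P
E
python3 - <<'E'
from h import *
print(pick([.436,.326])); print(read_time_s())
E
```

```text
blob r 31.46394920349121 net [0.4342 0.3238]
pot [0.43497498 0.32498655]
ft [-0.1  0.1  0. ]
gap 0.049537634500267394 62.459327456890605
gap 0.04971828462002575
[0.43497498 0.32498655]
24.3417
```

```bash
cat >> h.py <<'E'
def place(y=136):
    s=R(0,y); movel(at(s,.11)); movel(at(s,.05),speed=.12); movel(at(s,.0355),speed=.03)
    print("place gap",read_finger_gap(),read_ft_force().round(1)); move_gripper(.08)
    movel(at(s,.13),speed=.2)
def push(y_face,y0=136,zz=.036,off=14.5,fmax=6):
    a=TH+pi/2; b=y0+26+off+14
    move_gripper(0,20); move_ptp(at(R(0,b),.13),q(a)); movel(at(R(0,b),zz),speed=.12)
    f0=read_ft_force(); y=b; n=np.array([-sin(TH),cos(TH)])
    while y>y_face+off:
        step=20 if y-y_face-off>30 else 4
        y=max(y-step,y_face+off); movel(at(R(0,y),zz),speed=.06)
        f=(read_ft_force()-f0)[:2]@n
        if f>fmax: break
    print("push end y",y,"face",y-off,"force",f,read_eef_pos().round(4))
E
python3 - <<'E'
from h import *
place()
t,p=shot("top","t5")
im,w=shot("wrist","w5"); print(potpos(R(0,136)),R(0,136),read_time_s())
E
```

```text
place gap 0.04921865055558501 [-0.1 -0.  -2. ]
blob r 49.33729934692383 net [0.5488 0.2315]
[0.54815782 0.22970134] [0.54866316 0.22872573] 28.0
```

View pics/w5.png

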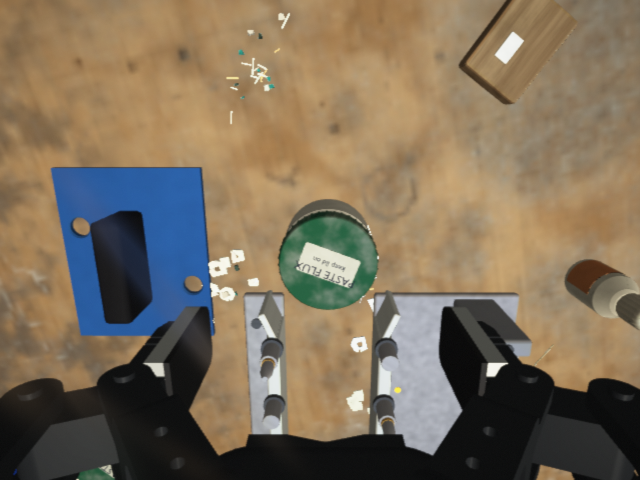

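The pot stands upright at (328,258), in line with the lane between the lips at (268,310) and (388,310). Next I'll push it in.

```bash
sed -i 's/else 4/else 2/' h.py; python3 - <<'E'
from h import *
push(22)
y=R(0,75); 
p=read_eef_pos(); movel([p[0]-.005*sin(TH),p[1]+.005,float(p[2])],speed=.05)
p=read_eef_pos(); movel([p[0],p[1],.13])
move_ptp(at(R(0,60),.27),q(TH)); move_gripper(.085,60)
im,w=shot("wrist","w6"); t,pt=shot("top")
P=potpos(R(0,2)); 
if P is not None: print("rack xy",np.array([[cos(TH),sin(TH)],[-sin(TH),cos(TH)]])@(P-ORG)*1000)
print([(np.round(d["at"]).tolist(),round(d["confidence"],2)) for d in look_for("top","pot")],read_time_s())
E
```

```text
push end y 36.5 face 22.0 force 3.589117523895286 [0.5532 0.1304 0.0361]
blob r 28.8988037109375 net [0.5571 0.097 ]
rack xy [2.03092865 0.94643037]
[([418.0, 232.0], 0.84), ([422.0, 306.0], 0.8)] 39.4833
```

View pics/w6.png

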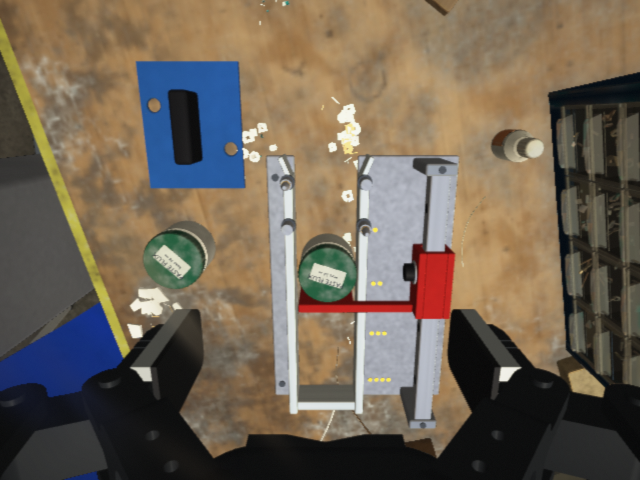

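The first pot is upright against the stop (rack y≈1 mm, wrist (328,272)), and the stop is still at two pips. The second pot is at wrist (172,256). Next I'll fetch it.

```bash
python3 - <<'E'
from h import *
P=potpos(np.array([.42,.10])); print(P)
r=pick(P if P is not None else [.42,.10])
if r is not None and read_finger_gap()>.04:
    movel(at([.43,.27],.11)); print(read_finger_gap())
    place(); P=potpos(R(0,136)); print(P,R(0,136))
print(read_time_s())
E
```

```text
blob r 29.853282928466797 net [0.4276 0.107 ]
[0.42138191 0.10005606]
blob r 31.4603271484375 net [0.423  0.1028]
pot [0.42004895 0.09948282]
ft [-0.  -0.4 -0.5]
gap 0.04984182545207095 60.97761304941969
gap 0.049936153370419505
0.050263093808147974
place gap 0.050157965969336846 [ 0.5  0.2 -0.1]
[0.55340877 0.1277386 ] [0.54866316 0.22872573]
48.2917
```

```bash
python3 - <<'E'
from h import *
im,w=shot("wrist","w7"); t,p=shot("top")
print([(np.round(d["at"]).tolist(),round(d["confidence"],2)) for d in look_for("wrist","pot")])
cv2.imwrite("pics/c7.png",np.hstack([cv2.resize(im,(480,360))[:,:,::-1],t[140:400,200:500,::-1].repeat(1,0)[:260].copy() if 0 else cv2.resize(t[150:390,200:500],(320,360))[:,:,::-1]]))
E
```

```text
[([330.0, 252.0], 0.96), ([329.0, 417.0], 0.81)]
```

View pics/c7.png

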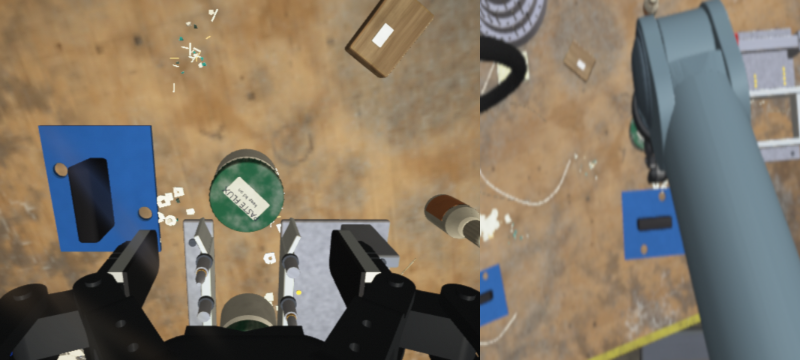

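The second pot is upright before the mouth (wrist (330,252)), so I'll push it in.

```bash
python3 - <<'E'
from h import *
push(73,fmax=5)
p=read_eef_pos(); movel([p[0],p[1]+.006,float(p[2])],speed=.05)
p=read_eef_pos(); movel([p[0],p[1],.13])
move_ptp(at(R(0,60),.27),q(TH)); move_gripper(.085,60)
im,w=shot("wrist","w8")
RT=np.array([[cos(TH),sin(TH)],[-sin(TH),cos(TH)]])
for y in(1,53):
    P=potpos(R(0,y)); print("rack xy",RT@(P-ORG)*1000)
for c in blobs(im,*BLUE,amin=2000):
    b=cv2.boundingRect(c)
    if b[1]<120 and b[0]<250:
        pts=np.array([toplane(x,.004,w)[:2] for x in c[:,0].astype(float)],np.float32); print("cover",cv2.minAreaRect(pts),b)
print(read_time_s())
E
```

```text
push end y 87.5 face 73.0 force 4.3307358396227285 [0.551  0.1821 0.0363]
blob r 44.741756439208984 net [0.5515 0.148 ]
rack xy [-3.97395017 38.50107108]
blob r 45.38337326049805 net [0.5515 0.1474]
rack xy [-3.56085108 38.01076434]
cover ((0.4299829304218292, 0.2117329090833664), (0.0876307338476181, 0.10833994299173355), 2.4295132160186768) (137, 62, 108, 126)
59.6917
```

View pics/w8.png

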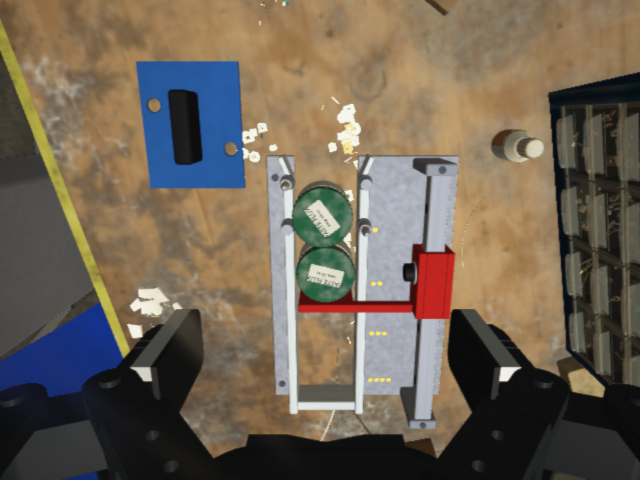

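Both pots stand upright in single file (lids at (326,273) and (322,215)), touching each other and the stop, with the front one at the mouth. The cover is undisturbed, so I'll regrip it as released and return it.

```bash
python3 - <<'E'
from h import *
c=[.43,.213]; rib=np.array([.5518,.1542])
move_ptp(at(c,.13),q(TH)); move_gripper(.05); movel(at(c,.0290),speed=.08); print(read_ft_force().round(1))
move_gripper(0,60); print(read_finger_gap())
movel(at(c,.15),speed=.1); print(read_finger_gap())
movel(at(rib,.15),speed=.12); print(read_finger_gap(),read_ft_force().round(1))
im,w=shot("wrist","w9"); f0=read_ft_force()
movel(at(rib,.103),speed=.06)
z=.103
while z>.0805:
    z-=.0025; movel(at(rib,z),speed=.02); f=read_ft_force()-f0; print(round(z,4),f.round(1),read_eef_pos().round(4))
    if f[2]>8: break
print(read_finger_gap(),read_time_s())
E
```

```text
[ 0.6 -0.1 -0.2]
0.015274485076312757
0.015201179346172792
0.014486567136117618 [-0.5 -0.1 -1.2]
0.1005 [-0.9  0.1  1.3] [0.5518 0.1543 0.1006]
0.098 [ 0.1 -0.6  1.2] [0.5516 0.1542 0.0978]
0.0955 [-0.4  0.3  1.7] [0.5516 0.1542 0.0953]
0.093 [ 0.5 -0.2  1. ] [0.5516 0.1542 0.0928]
0.0905 [-1.   0.7  0.5] [0.5516 0.1542 0.0903]
0.088 [-1.4  0.5  0.6] [0.5516 0.1541 0.0878]
0.0855 [ 0.  -0.1  0.9] [0.5516 0.1542 0.0853]
0.083 [-0.2  0.7  1.9] [0.5516 0.1541 0.0828]
0.0805 [-4.5 -1.3 13.8] [0.552  0.1542 0.0825]
0.015166529116269235 68.8333
```

```bash
python3 - <<'E'
from h import *
movel(at([.5518,.1542],.082),speed=.02); move_gripper(.05); movel(at([.5518,.1542],.15),speed=.1)
move_ptp(at(R(-20,-10),.33),q(TH)); im,w=shot("wrist","w10")
for c in blobs(im,*BLUE,amin=2000):
    pts=np.array([toplane(x,.057,w)[:2] for x in c[:,0].astype(float)],np.float32); r=cv2.minAreaRect(pts)
    if .4<r[0][0]<.65 : print(r)
move_ptp([.40,.45,.30],q(pi/2)); t,p=shot("top"); s,_=shot("scene")
a=np.hstack([cv2.resize(im[60:360,200:500],(400,400)),cv2.resize(s[150:270,300:420],(400,400),interpolation=cv2.INTER_CUBIC)])
cv2.imwrite("pics/c10.png",a[:,:,::-1]); print(read_time_s(),read_eef_pos())
E
```

```text
((0.5522463321685791, 0.15248587727546692), (0.08718322217464447, 0.10896653681993484), 2.5833864212036133)
72.7583 [0.40182079 0.44819915 0.30026337]
```

View pics/c10.png

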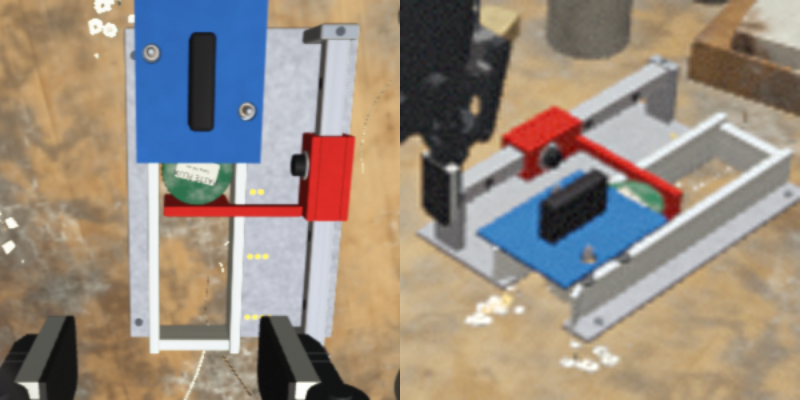

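The cover lies flat with both pins showing through its holes. The stop is locked at two pips with its button out, and the pots are under the cover. Handing in.

```bash
python3 -c "
from bench import *
print(sign_off())"
```

```text
the job is handed in; nothing more can be done
None
```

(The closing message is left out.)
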